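# Lift the suspect vial out with the tongs

## Robot

A 6-joint arm with a two-finger parallel gripper is mounted at the origin on a cart in front of the work surface, level with it; the furniture and walls round the work are solid. World frame = base frame: x ahead of the robot, y to its left, z up, the work surface at z = 0. Lengths are in m, angles in degrees, forces in N, time in s.
With the tool pointing down it reaches from about 0.375 to 0.975 m from the base axis. Payload 3.8 kg.
Tool frame: the origin (TCP) lies midway between the tips of the shut fingers; the grasp point (between the pads) lies 19 mm behind it (ctrl.grip_point_offset is the distance from the TCP to the grasp point, in m); z points along the fingers, y is the direction in which the jaws open and shut (so a half turn about z gives the same grasp; the last joint's range is limited). The gripper opens to 85 mm and grips with 20 to 120 N. Pads are 22 mm wide; open, the fingers measure 114 mm over their backs; the gripper's body (76 mm by 85 mm) begins 54 mm behind the grasp point. The pads swing forward as they close: fully open they stand 13 mm farther back than shut.
Start: joints at [63.948, 15.12, 91.902, -0, 72.978, -2.114], TCP at [0.274, 0.617, 0.231] pointing down, gripper open.
Joint ranges: [-150.88, 150.88], [-54.13, 125.18], [17.81, 147.31], [-75.09, 255.09], [0, 152.58], [-146.25, 146.25]. Speed limits (degrees/s): [147.25, 147.25, 180, 180, 180, 180].

## Interface

Orientations are given as a 3x3 rotation matrix whose columns are the frame's x, y, z axes.
In Python, from rig import telemetry, viewer, order, ctrl gives the robot as it stands.
- The arm moves only by the tool step_arm, never from a script. Its argument "commands" is one flat list of numbers, 7 for each row, row after row: the gripper's target within -1 to 1 (shut at 1, half-way at 0, fully open at -1), then the shift along the world's x, y, z in m, then the turn, a rotation vector about the world's x, y, z in degrees. In form: [gripper, dx, dy, dz, wx, wy, wz, gripper, dx, dy, dz, wx, wy, wz, ...]. A call has 1 to 8 rows; each row is the pose to reach, as a shift and turn from the pose commanded when the call began; what a row does not reach only later rows make up. A row lasts 1/10 s, in which the tool goes at most 50 mm and 8.59 degrees, less where a joint would pass 70% of its speed; a pose out of reach is approached as far as the arm can. A call with a gripper value outside its range is refused whole. The fingers move at their own pace and stop on an object; "newtons" is the grip in N (left out, the last holds). Time passes only in rows, so rows that repeat a pose let the fingers close. It gives the time, the measured TCP pose, the force and the opening at its end, in the units of the state.
- telemetry.get_obs(): the state, without advancing time (a new reading comes with each control period).
- viewer.grab_frame(name): name is "side" or "top" or "wrist"; returns a dict with "color" (384x512x3 uint8, red, green, blue), "z_map" (384x512 float32, m along the optical axis (not along the pixel's ray), 0 where there is no reading), "mtx" (3x3 intrinsics, pixels), "world_from_camera" (4x4, takes a point from camera to world coordinates); the wrist camera has in their place "mount" (4x4, takes a point from camera to tool coordinates, whose origin is the TCP and whose axes are the flange's). Camera axes: x right, y down, z forward; pixel columns grow to the right and rows downward; lengths in m; the calibration is good to about 2 mm. A picture is of the moment at which its call begins: read the wrist's pose just before it.
- order.close_job(): hands the job in, once; it reports no verdict.
The state is a dict: "time": time; "joint_positions": joint angles; "qvel": joint speeds; "joint_efforts": joint torques, N m; "ee_pos": TCP position; "eef_rot": TCP orientation; "force": force on the tool from outside, world axes, zero at the start; "ft_torque": the same for the moment, N m; "opening": opening from 0.0 (shut) to 1.0 (fully open).
Only numpy, scipy, OpenCV 4.12 (cv2) and the standard library are available. Lean on these libraries where they do the work, as an engineer would, in place of code of your own. Each camera call takes 0.05 s, during which the arm holds its last target. There are 200 camera calls.

## Task

The tall amber vial with the blue cap may be leaking, so no finger may touch it: pick up the sprung tongs from the mat, close their jaws on that vial and lift it up out of its well in the stand. Carry it to the kidney dish and finish while still holding it there in the tongs, upright over the dish and clear above its rim, so that I can bring the waste bag. Leave the other two vials standing undisturbed in their wells.

Things in the scene. Friction and masses are not known exactly. Their poses are not given: they have to be found in the camera images.
- tongs: Sprung steel tongs, 240 mm long, 24 mm high, 0.08 kg, balanced near the sleeves, lying so that the arms open and close level. Origin midway between the two blue grip sleeves, on the underside; x points to the jaws, z up. Grip them by the sleeves (one on each arm, 72 mm long in x, centred on the origin, 24 mm high): 57 mm over their outsides when open, parallel at 49 mm, 35 mm when closed on a 22 mm vial.
- tongs_jaw (a point): Point midway between the jaws, 100 mm ahead (x) of the tongs' origin, 12 mm above their underside. Jaws: concave cradles 25 mm long in x, covering 3 to 21 mm above the underside. Clear gap at their narrowest: 56 mm with the sleeves fully open (57 mm), 40 mm at 49 mm over the sleeves; they move twice as far as the sleeves.
- tongs_pivot (a point): Pin on which both arms of the tongs turn, 100 mm behind (-x) the tongs' origin. A spring holds the arms open: squeezing the sleeves takes about 7 N at the start and 11 N when the jaws meet a 22 mm vial; half of any further squeeze reaches the vial. The spring also presses the sleeves against the fingers, so slightly squeezed tongs (about 49 mm over the sleeves) can be carried open.
- tongs_left (a joint): Squeeze angle of the left arm of the tongs (the right arm mirrors it): 0 rad fully open, about 0.11 rad closed on the 22 mm vial, 0.13 rad at the stop.
- mat: Blue-green silicone mat, 260 x 130 x 3 mm, fixed, under the tongs. Origin at the centre of its underside.
- stand: Pale grey vial stand, a fixed block 56 x 180 mm on a darker foot 66 x 190 mm, 24 mm high in all, with three round wells of 25.5 mm diameter, 16 mm deep (well floor 8 mm above the table), 60 mm apart in a row along its y axis. Origin at the centre of its underside, z up.
- vial_blue: The vial to take: amber glass vial with blue crimp cap, 22 mm diameter, 58 mm tall, about 20 g, upright in one of the three wells (any of them). Straight sides up to about 38 mm from its foot, then shoulder, neck and cap. Origin at the centre of its foot, z up through the cap.
- vial_red: Clear glass vial with red-brown cap, 22 mm diameter, 48 mm tall, upright in another well; to be left alone. Origin at the centre of its foot.
- vial_green: Clear glass vial with green cap, 22 mm diameter, 48 mm tall, upright in another well; to be left alone. Origin at the centre of its foot.
- dish: Loose steel kidney dish, about 200 mm long (y), 110 mm wide (x), 40 mm high to the rim, concave side facing its -x, 0.25 kg. Origin at the middle of its floor, on the underside; z up.
- marker: Grey marker pen with a red cap, 137 mm long, lying behind the stand; a bystander.
- oximeter: Blue and white finger oximeter, 33 x 58 x 30 mm, lying behind and to the right of the stand; a bystander.
Not all that is in view belongs to the job. Leave any yellow look-alike of the vial_blue alone.

How it is judged (in metres and radians):
On the way, in this order (a step that is already met when the one before it is completed fails the run):
1. the tongs are held in the fingers and lifted off the mat (contact force between the fingers and tongs above 0.5 N and height (world z) of tongs above 0.02 m), for 0.2 s.
2. the blue-capped vial is held in the jaws, wholly out of its well (contact force between the fingers and tongs above 0.5 N and contact force between tongs and vial_blue above 0.2 N and height (world z) of vial_blue above 0.032 m), for 0.2 s.
At the end, for the whole second after the job is handed in: Fingers hold the tongs and the jaws hold the blue-capped vial at rest, within 20 degrees of upright, touching only the tongs; its foot is over the dish (36 mm of its middle across, 65 mm along) and over 48 mm up; the dish stands flat and the other vials stand in their wells (contact force between the fingers and tongs above 0.5 N and contact force between tongs and vial_blue above 0.2 N and height (world z) of vial_blue above 0.048 m and angle between vial_blue's own z axis and vertical below 0.35 rad and x of vial_blue in the frame of dish between -0.036 and 0.036 m and y of vial_blue in the frame of dish between -0.065 and 0.065 m and distance between vial_blue and tongs_jaw below 0.06 m and contact force between each of vial_blue, tongs and dish below 0.05 N and contact force between vial_blue and the fingers below 0.05 N and contact force between vial_blue and the arm below 0.05 N and angle between dish's own z axis and vertical below 0.1 rad and height (world z) of dish below 0.01 m and linear speed of vial_blue below 0.03 m/s and distance of each of vial_red, vial_green from where it was at the start of the episode below 0.012 m and angle between each of vial_red, vial_green's own z axis and vertical below 0.2 rad); the arm keeps its last pose, push and grip.
It fails at once if the robot touches the blue-capped vial itself (contact force between vial_blue and the fingers above 0.3 N or contact force between vial_blue and the arm above 0.3 N).
It fails at once if another vial is knocked over or taken from its well (distance of any of vial_red, vial_green from where it was at the start of the episode above 0.012 m or angle between any of vial_red, vial_green's own z axis and vertical above 0.3 rad).
It also fails if it takes over 51 s, if anything falls off the work surface, if the arm or the gripper's body presses on something with over 40 N, if the wrist force passes 120 N, or if a joint passes its speed limit or range.

## Working session

There is one attempt and no reset: what is moved stays moved. The work goes in short steps, Python scripts to look and compute and a tool call to move; the robot and the scene stay as the last step left them, time stands still between calls to the robot, and variables do not carry over. Pictures are saved under pics/ and viewed, about 8 in all and at most 12, crops included, and the job is handed in when it is done.

Besides the shell and the picture viewer there is one more tool, called after ">>>" as name(argument=value, ...) on one line, values as JSON. step_arm: Moves the arm, as the interface text tells. Its arguments: {"type":"object","properties":{"commands":{"type":"array"},"newtons":{"type":"number"}},"required":["commands"]}

```bash
mkdir -p pics; cat > h.py <<'E'
import numpy as np,cv2
from rig import telemetry,viewer,order,ctrl
def grab(n):
    o=telemetry.get_obs(); f=viewer.grab_frame(n)
    if n=='wrist':
        T=np.eye(4);T[:3,:3]=o['eef_rot'];T[:3,3]=o['ee_pos'];f['T']=T@f['mount']
    else: f['T']=f['world_from_camera']
    return f
def pts(f):
    K=f['mtx'];z=f['z_map'];v,u=np.mgrid[:z.shape[0],:z.shape[1]]
    P=np.stack([(u-K[0,2])/K[0,0]*z,(v-K[1,2])/K[1,1]*z,z],-1)
    return P@f['T'][:3,:3].T+f['T'][:3,3]
def ray(f,u,v,h):
    K=f['mtx'];d=f['T'][:3,:3]@np.array([(u-K[0,2])/K[0,0],(v-K[1,2])/K[1,1],1]);o=f['T'][:3,3]
    return o+d*(h-o[2])/d[2]
E
python3 - <<'E'
from h import *
for n in('top','side'):
    f=grab(n);cv2.imwrite(f'pics/{n}0.png',cv2.resize(f['color'][:,:,::-1],(800,600)))
    np.savez(f'{n}0.npz',**f); print(n,f['T'].round(3).tolist(),f['mtx'].tolist(),(f['z_map']>0).mean())
o=telemetry.get_obs();print({k:np.round(v,3).tolist() for k,v in o.items()},ctrl.grip_point_offset)
E
```

```text
top [[-0.019, -0.993, 0.115, 0.4], [-1.0, 0.017, -0.018, 0.026], [0.016, -0.115, -0.993, 1.438], [0.0, 0.0, 0.0, 1.0]] [[431.9153453704447, 0.0, 253.19340564359277], [0.0, 431.9153453704447, 195.77310770555644], [0.0, 0.0, 1.0]] 0.9958292643229166
side [[0.851, -0.249, 0.463, 0.059], [-0.525, -0.445, 0.726, -0.757], [0.026, -0.861, -0.509, 0.6], [0.0, 0.0, 0.0, 1.0]] [[404.63460897649895, 0.0, 258.2694319195951], [0.0, 404.63460897649895, 194.60524675782628], [0.0, 0.0, 1.0]] 0.99591064453125
{'time': 0.1, 'joint_positions': [63.951, 15.163, 91.976, -0.0, 72.977, -2.117], 'qvel': [-0.1, -0.148, -0.111, -0.044, -0.174, 0.036], 'joint_efforts': [0.0, -51.671, -36.859, -0.0, 0.006, -0.0], 'ee_pos': [0.274, 0.616, 0.23], 'eef_rot': [[-0.914, 0.406, -0.001], [0.406, 0.914, -0.002], [0.0, -0.002, -1.0]], 'force': [0.003, 0.005, -0.357], 'ft_torque': [-0.0, 0.037, 0.078], 'opening': 0.999} 0.0187
```

View pics/top0.png

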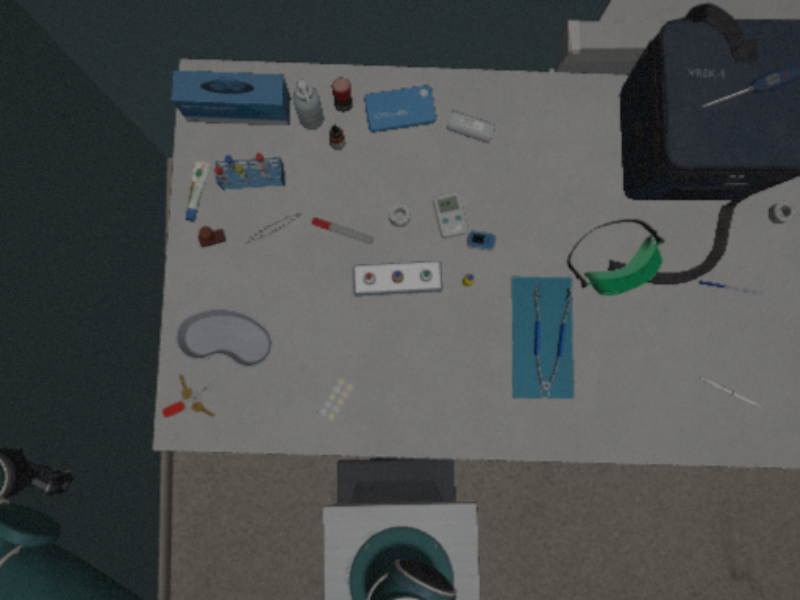

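View pics/side0.png

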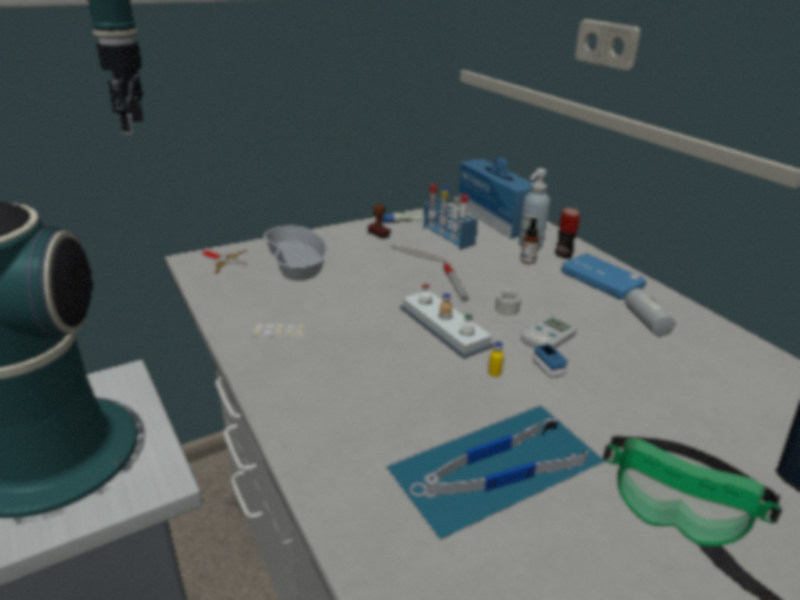

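The top view shows the tongs on the mat at about (552,338) with jaws pointing +x. The blue-capped vial is in the middle well at (397,276), the dish at (225,337), and the yellow look-alike at (468,280). The side view agrees. Next I'll measure.

```bash
python3 - <<'E'
from h import *
f=dict(np.load('top0.npz'));f['T']=f['world_from_camera'];P=pts(f)
hsv=cv2.cvtColor(f['color'],cv2.COLOR_RGB2HSV)
s=.64
def reg(x0,y0,x1,y1):
    m=np.zeros(hsv.shape[:2],bool);m[int(y0*s):int(y1*s),int(x0*s):int(x1*s)]=1;return m
def comps(m,nm,h):
    n,l,st,c=cv2.connectedComponentsWithStats(m.astype(np.uint8))
    for i in range(1,n):
        if st[i,4]>=6:
            k=l==i; print(nm,st[i,4],c[i].round(1),ray(f,*c[i],h).round(4)[:2],'z',np.median(P[k][:,2]).round(3))
H,S,V=hsv[...,0],hsv[...,1],hsv[...,2]
comps(reg(500,270,600,410)&(H>104)&(H<130)&(S>150),'sleeve',.02)
comps(reg(355,262,440,292)&(S>90),'cap',.06)
print('bg stand hsv',hsv[int(276*s),int(380*s)],'sleeve',hsv[int(340*s),int(537*s)],'mat',hsv[int(380*s),int(525*s)])
m=reg(340,250,455,305)&(P[...,2]>.014)
c,_=cv2.findContours(m.astype(np.uint8),0,1);c=max(c,key=cv2.contourArea);r=cv2.minAreaRect(c)
print('stand',[ray(f,*p,.024)[:2].round(4) for p in cv2.boxPoints(r)],ray(f,*r[0],.024)[:2])
m=reg(165,295,285,375)&(P[...,2]>.012)
c,_=cv2.findContours(m.astype(np.uint8),0,1);c=max(c,key=cv2.contourArea);r=cv2.minAreaRect(c)
print('dish',[ray(f,*p,.04)[:2].round(4) for p in cv2.boxPoints(r)],ray(f,*r[0],.04)[:2])
m=reg(505,270,580,405)&(H<103)&(H>85)&(S>100)
c,_=cv2.findContours(m.astype(np.uint8),0,1);c=max(c,key=cv2.contourArea);r=cv2.minAreaRect(c)
print('mat',[ray(f,*p,.003)[:2].round(4) for p in cv2.boxPoints(r)])
E
```

```text
sleeve 53 [343.4 216.4] [ 0.4909 -0.2951] z 0.024
sleeve 55 [359. 217.] [ 0.488  -0.3468] z 0.025
cap 10 [235.5 176.4] [0.6236 0.0575] z 0.055
cap 20 [253.9 176.8] [ 0.6215 -0.0019] z 0.052
cap 6 [272.7 174.7] [ 0.6273 -0.0627] z 0.056
bg stand hsv [160   5 154] sleeve [110 213  86] mat [ 97 137 104]
stand [array([0.6519, 0.0871]), array([ 0.6591, -0.0928]), array([ 0.5981, -0.0945]), array([0.5911, 0.0845])] [ 0.62496764 -0.00380645]
dish [array([0.4664, 0.4666]), array([0.5835, 0.4528]), array([0.5515, 0.2483]), array([0.4348, 0.2642])] [0.50876644 0.35800432]
mat [array([ 0.6257, -0.2528]), array([ 0.6236, -0.378 ]), array([ 0.3662, -0.3654]), array([ 0.3686, -0.2427])]
```

>>> step_arm(commands=[-1,0.166,-0.366,0.02,0,0,21.5,-1,0.166,-0.366,0.02,0,0,21.5,-1,0.166,-0.366,0.02,0,0,21.5,-1,0.166,-0.366,0.02,0,0,21.5,-1,0.166,-0.366,0.02,0,0,21.5,-1,0.166,-0.366,0.02,0,0,21.5,-1,0.166,-0.366,0.02,0,0,21.5,-1,0.166,-0.366,0.02,0,0,21.5], newtons=20)

```text
time: 0.9
ee_pos: [0.439, 0.2511, 0.2509]
eef_rot: [[-0.999, 0.042, -0.0], [0.042, 0.999, -0.0], [0.0, -0.0, -1.0]]
force: [0.9, 1.2, -0.5]
opening: 1.001
```

>>> step_arm(commands=[-1,0.0,-0.4,0,0,0,0,-1,0.0,-0.4,0,0,0,0,-1,0.0,-0.4,0,0,0,0,-1,0.0,-0.4,0,0,0,0,-1,0.0,-0.4,0,0,0,0,-1,0.0,-0.4,0,0,0,0,-1,0.0,-0.4,0,0,0,0,-1,0.0,-0.4,0,0,0,0])

```text
time: 1.7
ee_pos: [0.4382, -0.1488, 0.251]
eef_rot: [[-0.999, 0.043, 0.0], [0.043, 0.999, 0.0], [-0.0, 0.0, -1.0]]
force: [1.2, 0.7, 0.5]
opening: 0.996
```

>>> step_arm(commands=[-1,0.05,-0.17,0.0,0,0,0,-1,0.05,-0.17,0.0,0,0,0,-1,0.05,-0.17,0.0,0,0,0,-1,0.05,-0.17,0.0,0,0,0,-1,0.05,-0.17,0.0,0,0,0,-1,0.05,-0.17,0.0,0,0,0])

```text
time: 2.3
ee_pos: [0.4884, -0.317, 0.2502]
eef_rot: [[-0.999, 0.044, -0.002], [0.044, 0.999, 0.002], [0.002, 0.002, -1.0]]
force: [-0.6, 0.5, -0.5]
opening: 0.998
```

```bash
python3 - <<'E'
from h import *
o=telemetry.get_obs();print({k:np.round(v,3).tolist() for k,v in o.items()})
f=grab('wrist');np.savez('w1.npz',**f)
cv2.imwrite('pics/w1.png',cv2.resize(f['color'][:,:,::-1],(768,576)));print(f['T'].round(3).tolist(),f['mtx'].tolist())
E
```

```text
{'time': 2.3, 'joint_positions': [-35.45, 4.549, 102.179, 0.025, 73.401, -122.941], 'qvel': [1.484, -1.461, 1.244, 0.107, 0.15, -0.051], 'joint_efforts': [-0.838, -40.718, -37.472, -0.09, -0.109, -0.017], 'ee_pos': [0.488, -0.317, 0.25], 'eef_rot': [[-0.999, 0.044, -0.002], [0.044, 0.999, 0.002], [0.002, 0.002, -1.0]], 'force': [-0.57, 0.487, -0.541], 'ft_torque': [0.027, -0.028, 0.009], 'opening': 0.998}
[[0.045, 0.96, 0.276, 0.419], [0.999, -0.043, -0.012, -0.314], [0.0, 0.276, -0.961, 0.394], [0.0, 0.0, 0.0, 1.0]] [[303.6800269844642, 0.0, 254.32762683032226], [0.0, 303.6800269844642, 190.38092915037376], [0.0, 0.0, 1.0]]
```

View pics/w1.png

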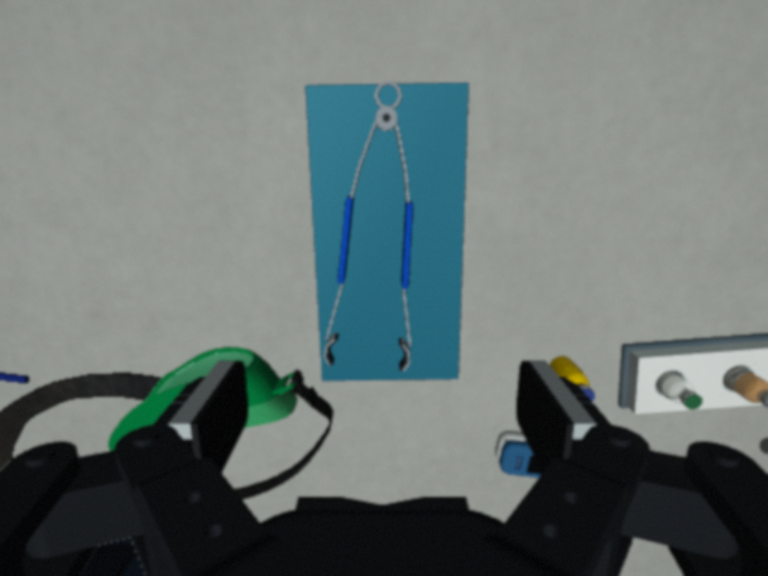

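The wrist view shows the whole tongs: pivot at (387,118), sleeves at (346,240) and (408,244), jaws at (332,350) and (405,354).

```bash
cat > m.py <<'E'
from h import *
def tongs(f,zt,dbg=True):
    hsv=cv2.cvtColor(f['color'],cv2.COLOR_RGB2HSV);H,S,V=cv2.split(hsv);P=pts(f)
    m=((H>107)&(H<125)&(S>170)).astype(np.uint8);m[300:]=0
    n,l,st,c=cv2.connectedComponentsWithStats(m)
    idx=[i for i in range(1,n) if st[i,4]>150]
    out=[]
    for i in idx:
        k=(l==i)&(abs(P[...,2]-zt)<.006)
        r=cv2.minAreaRect(np.argwhere(l==i)[:,::-1].astype(np.int32))
        print(st[i],c[i].round(1),'ray mid',ray(f,*c[i],zt)[:2].round(4),'depth med',np.median(P[k],0).round(4),'zmax',np.percentile(P[l==i][:,2],95).round(4))
        v,u=np.nonzero(l==i);q=np.array([ray(f,a,b,zt)[:2] for a,b in zip(u,v)])
        print('  ymin/max at xmid',q[abs(q[:,0]-q[:,0].mean())<.005].min(0).round(4),q[abs(q[:,0]-q[:,0].mean())<.005].max(0).round(4),'x',q[:,0].min().round(4),q[:,0].max().round(4),'slope',np.polyfit(q[:,0],q[:,1],1)[0].round(4))
E
python3 - <<'E'
from m import *
f=dict(np.load('w1.npz'));tongs(f,.027)
s=512/768
for n,u,v,h in[('pivot',387,118,.02),('jawL',332,350,.024),('jawR',405,354,.024)]:print(n,ray(f,u*s,v*s,h).round(4))
P=pts(f);print('pivot z',P[int(118*s),int(387*s)])
E
```

```text
[226 132   9  57 216] [229.8 159.6] ray mid [ 0.4842 -0.3463] depth med [ 0.4832 -0.3463  0.0283] zmax 0.0296
  ymin/max at xmid [ 0.4797 -0.3488] [ 0.4885 -0.3433] x 0.4511 0.5201 slope -0.1712
[268 135   7  57 230] [271.  163.1] ray mid [ 0.4908 -0.2962] depth med [ 0.4905 -0.2963  0.028 ] zmax 0.0292
  ymin/max at xmid [ 0.4868 -0.2987] [ 0.4957 -0.2936] x 0.4568 0.5264 slope -0.0865
pivot [ 0.3922 -0.3079  0.02  ]
jawL [ 0.5826 -0.3644  0.024 ]
jawR [ 0.5893 -0.3002  0.024 ]
pivot z [ 0.3921317  -0.30801767  0.02886105]
```

>>> step_arm(commands=[-1,-0.001,-0.004,-0.05,0,0,-4.9,-1,-0.001,-0.004,-0.1,0,0,-4.9,-1,-0.001,-0.004,-0.15,0,0,-4.9,-1,-0.001,-0.004,-0.18,0,0,-4.9,-1,-0.001,-0.004,-0.19,0,0,-4.9,-1,-0.001,-0.004,-0.19,0,0,-4.9])

```text
time: 2.95
ee_pos: [0.4868, -0.319, 0.0599]
eef_rot: [[-0.992, 0.126, -0.003], [0.126, 0.992, 0.002], [0.003, 0.002, -1.0]]
force: [0.0, 0.2, 0.9]
opening: 1.0
```

```bash
python3 - <<'E'
from h import *
o=telemetry.get_obs();print({k:np.round(v,4).tolist() for k,v in o.items() if k in('ee_pos','eef_rot','opening','time')})
f=grab('wrist');np.savez('w2.npz',**f)
cv2.imwrite('pics/w2.png',cv2.resize(f['color'][:,:,::-1],(768,576)))
from m import *
tongs(f,.027)
E
```

```text
{'time': 2.95, 'ee_pos': [0.4868, -0.319, 0.0599], 'eef_rot': [[-0.992, 0.1265, -0.0027], [0.1265, 0.992, 0.0021], [0.003, 0.0017, -1.0]], 'opening': 1.0002}
[ 206  165   11  108 1051] [210.5 217.5] ray mid [ 0.4825 -0.3454] depth med [ 0.4825 -0.3454  0.028 ] zmax 0.0292
  ymin/max at xmid [ 0.4781 -0.3492] [ 0.488 -0.342] x 0.4497 0.5204 slope -0.1755
[ 285  165   11  109 1042] [290.5 217.1] ray mid [ 0.4886 -0.2961] depth med [ 0.4886 -0.2959  0.0279] zmax 0.0291
  ymin/max at xmid [ 0.4842 -0.2994] [ 0.4942 -0.2929] x 0.4554 0.5278 slope -0.0827
```

View pics/w2.png

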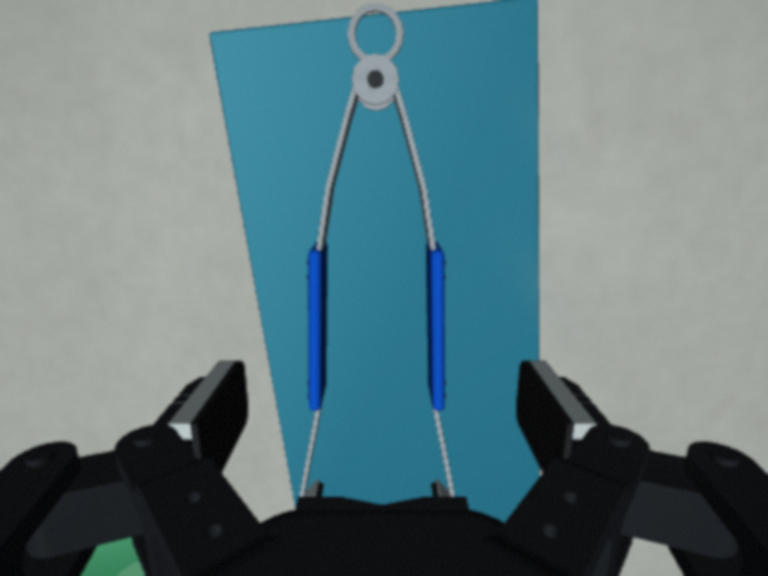

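The wrist view shows the sleeves at (317,328) and (437,328), aligned between the open fingers. The remaining lateral offset is about 2 mm. I'll descend and squeeze to about 49 mm.

>>> step_arm(commands=[-1,-0.001,-0.002,-0.02,0,0,0,-1,-0.001,-0.002,-0.04,0,0,0,-1,-0.001,-0.002,-0.055,0,0,0,-1,-0.001,-0.002,-0.058,0,0,0,-0.3,-0.001,-0.002,-0.058,0,0,0,-0.16,-0.001,-0.002,-0.058,0,0,0,-0.16,-0.001,-0.002,-0.058,0,0,0,-0.16,-0.001,-0.002,-0.058,0,0,0], newtons=25)

```text
time: 3.8
ee_pos: [0.4886, -0.3241, 0.0055]
eef_rot: [[-0.992, 0.128, 0.003], [0.128, 0.992, -0.002], [-0.004, -0.002, -1.0]]
force: [-1.0, 0.0, 5.6]
opening: 0.582
```

>>> step_arm(commands=[-0.16,0,0,0,0,0,0,-0.16,0,0,0,0,0,0,-0.16,0,0,0,0,0,0])

```text
time: 4.1
ee_pos: [0.4886, -0.3241, 0.0055]
eef_rot: [[-0.992, 0.128, 0.003], [0.128, 0.992, -0.002], [-0.004, -0.002, -1.0]]
force: [-0.9, -0.0, 5.4]
opening: 0.582
```

>>> step_arm(commands=[-0.16,0,0,0.01,0,0,0,-0.16,0,0,0.025,0,0,0,-0.16,0,0,0.045,0,0,0,-0.16,0,0,0.075,0,0,0,-0.16,0,0,0.105,0,0,0,-0.16,0,0,0.12,0,0,0,-0.16,0,0,0.12,0,0,0,-0.16,0,0,0.12,0,0,0])

```text
time: 4.9
ee_pos: [0.4866, -0.3227, 0.123]
eef_rot: [[-0.992, 0.128, -0.0], [0.128, 0.992, 0.0], [0.0, -0.0, -1.0]]
force: [-0.8, -0.3, -0.3]
opening: 0.583
```

```bash
python3 - <<'E'
from h import *
o=telemetry.get_obs();print({k:np.round(v,4).tolist() for k,v in o.items() if k in('ee_pos','eef_rot','opening','time','force')})
f=grab('wrist');np.savez('w3.npz',**f)
g=grab('side');np.savez('s3.npz',**g)
a=cv2.resize(f['color'][:,:,::-1],(400,300))
c=g['color'][150:384,180:492,::-1];c=cv2.resize(c,(400,300))
cv2.imwrite('pics/w3.png',cv2.resize(np.hstack([a,c]),(800,300)))
E
```

```text
{'time': 4.9, 'ee_pos': [0.4866, -0.3227, 0.123], 'eef_rot': [[-0.9918, 0.1277, -0.0], [0.1277, 0.9918, 0.0], [0.0, -0.0, -1.0]], 'force': [-0.8054, -0.2746, -0.2734], 'opening': 0.5829}
```

View pics/w3.png

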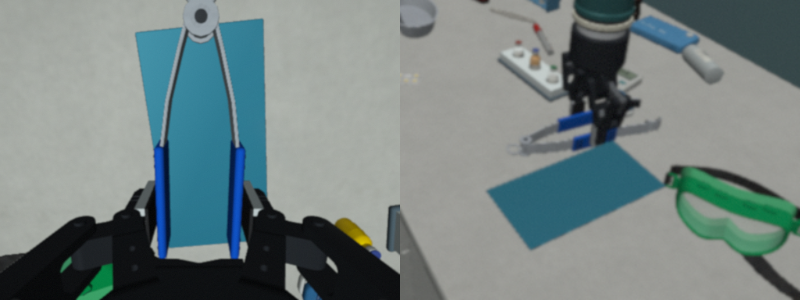

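The tongs are held level and off the mat: sleeves at about (162,200) and (237,200) on the left panel, confirmed in the side view. I'll move them to a viewpoint beside the stand.

>>> step_arm(commands=[-0.16,-0.01,0.02,0.02,0,0,2,-0.16,-0.02,0.045,0.04,0,0,4,-0.16,-0.035,0.075,0.06,0,0,6,-0.16,-0.05,0.11,0.075,0,0,8,-0.16,-0.06,0.14,0.08,0,0,9.6,-0.16,-0.066,0.165,0.08,0,0,9.6,-0.16,-0.066,0.173,0.08,0,0,9.6,-0.16,-0.066,0.173,0.08,0,0,9.6])

```text
time: 5.8
ee_pos: [0.4202, -0.149, 0.2019]
eef_rot: [[-0.999, -0.041, -0.002], [-0.041, 0.999, 0.001], [0.002, 0.001, -1.0]]
force: [-0.3, -0.1, -1.4]
opening: 0.582
```

>>> step_arm(commands=[-0.16,0,0,0,0,0,0,-0.16,0,0,0,0,0,0])

```text
time: 6.0
ee_pos: [0.4211, -0.1507, 0.2027]
eef_rot: [[-0.999, -0.039, -0.001], [-0.039, 0.999, -0.0], [0.001, -0.0, -1.0]]
force: [-0.8, -0.2, -0.5]
opening: 0.584
```

```bash
python3 - <<'E'
from h import *
o=telemetry.get_obs();print({k:np.round(v,4).tolist() for k,v in o.items() if k in('ee_pos','eef_rot','opening','time','force')})
f=grab('wrist');np.savez('w4.npz',**f)
cv2.imwrite('pics/w4.png',cv2.resize(f['color'][:,:,::-1],(768,576)))
from m import *
P=pts(f);hsv=cv2.cvtColor(f['color'],cv2.COLOR_RGB2HSV);H,S,V=cv2.split(hsv)
m=((H>107)&(H<125)&(S>170)).astype(np.uint8)
n,l,st,c=cv2.connectedComponentsWithStats(m)
for i in range(1,n):
    if st[i,4]>100: k=l==i;print(st[i],c[i].round(1),np.median(P[k],0).round(4),np.percentile(P[k],[3,97],axis=0).round(4).tolist())
E
```

```text
{'time': 6.0, 'ee_pos': [0.4211, -0.1507, 0.2027], 'eef_rot': [[-0.9992, -0.0388, -0.0009], [-0.0388, 0.9992, -0.0001], [0.0009, -0.0, -1.0]], 'force': [-0.7558, -0.1947, -0.5267], 'opening': 0.5844}
[ 198  182   19  150 2245] [206.9 254.5] [ 0.4178 -0.1716  0.2249] [[0.3883, -0.1752, 0.2131], [0.4531, -0.1692, 0.2264]]
[ 291  182   22  150 2304] [301.6 255.2] [ 0.4167 -0.1296  0.2248] [[0.3871, -0.1319, 0.2103], [0.4523, -0.1257, 0.2263]]
```

View pics/w4.png

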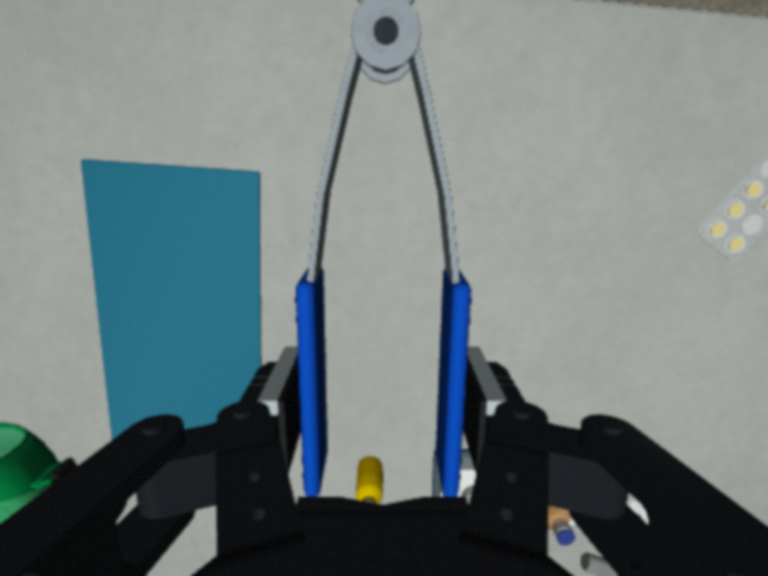

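```bash
python3 - <<'E'
from h import *
F={}
for n,p in(('top','top0.npz'),('side','side0.npz'),('w1','w1.npz'),('w4','w4.npz')):
    f=dict(np.load(p));f['T']=f.get('T',f.get('world_from_camera'));P=pts(f);F[n]=f
    hsv=cv2.cvtColor(f['color'],cv2.COLOR_RGB2HSV);H,S,V=cv2.split(hsv)
    R=(P[...,0]>.58)&(P[...,0]<.67)&(P[...,1]>-.085)&(P[...,1]<.085)&(P[...,2]>.03)
    for nm,hm in(('red',(H<8)|(H>165)),('amber',(H>8)&(H<25)),('blue',(H>105)&(H<130)),('green',(H>60)&(H<95))):
        m=(R&hm&(S>70)).astype(np.uint8);k,l,st,c=cv2.connectedComponentsWithStats(m)
        if k<2: continue
        i=1+st[1:,4].argmax()
        Q=P[l==i]
        print(n,nm,st[i].tolist(),c[i].round(1),'@.062',ray(f,*c[i],.062)[:2].round(4),'@.052',ray(f,*c[i],.052)[:2].round(4),'depth',np.median(Q,0).round(4),'zmax',Q[:,2].max().round(3))
# depth edges of stand from side+top
for n in('top','side'):
    f=F[n];P=pts(f);Q=P[(abs(P[...,2]-.024)<.004)&(P[...,0]>.56)&(P[...,0]<.69)&(abs(P[...,1])<.11)]
    r=cv2.minAreaRect(Q[:,:2].astype(np.float32)*1000);print(n,r,Q.mean(0))
f=F['w4'];s=512/768;print('pivot',ray(f,386*s,30*s,.223))
E
```

```text
top red [234, 175, 4, 4, 12] [235.5 176.5] @.062 [0.623  0.0574] @.052 [0.6246 0.0576] depth [0.6237 0.0575 0.0558] zmax 0.06
top amber [251, 176, 6, 4, 12] [253.5 177.8] @.062 [ 6.177e-01 -5.000e-04] @.052 [ 0.6192 -0.0007] depth [ 0.6195 -0.0008  0.0454] zmax 0.052
top blue [253, 174, 4, 3, 10] [254.2 175. ] @.062 [ 0.6269 -0.0029] @.052 [ 0.6285 -0.0031] depth [ 0.6263 -0.0023  0.0666] zmax 0.069
top green [272, 173, 3, 4, 10] [272.8 174.5] @.062 [ 0.6275 -0.063 ] @.052 [ 0.6292 -0.0636] depth [ 0.6283 -0.0638  0.0562] zmax 0.062
side red [271, 182, 3, 2, 6] [272.  182.5] @.062 [0.6167 0.0476] @.052 [0.6271 0.0625] depth [0.622  0.055  0.0573] zmax 0.058
side amber [282, 193, 7, 8, 45] [285.  196.5] @.062 [ 0.6047 -0.0319] @.052 [ 0.6149 -0.0184] depth [ 0.6198 -0.0111  0.0461] zmax 0.057
side blue [284, 188, 3, 2, 5] [285.2 188.6] @.062 [0.6292 0.0019] @.052 [0.6397 0.016 ] depth [ 0.6243 -0.0041  0.0672] zmax 0.069
side green [299, 202, 2, 1, 2] [299.5 202. ] @.062 [ 0.6215 -0.0725] @.052 [ 0.632  -0.0598] depth [ 0.6268 -0.0661  0.0569] zmax 0.057
w1 amber [490, 249, 22, 19, 283] [500.3 257.5] @.062 [ 0.6129 -0.0226] @.052 [ 0.6187 -0.0138] depth [ 0.6213 -0.0095  0.0476] zmax 0.057
w1 green [457, 263, 11, 9, 75] [461.8 267.2] @.062 [ 0.6241 -0.0675] @.052 [ 0.6303 -0.0601] depth [ 0.6272 -0.0637  0.0571] zmax 0.059
w4 amber [366, 337, 14, 16, 144] [371.4 343.8] @.062 [ 0.6108 -0.0097] @.052 [ 0.6199 -0.0047] depth [ 0.6198 -0.0056  0.0513] zmax 0.057
w4 blue [371, 353, 13, 11, 104] [376.7 357.8] @.062 [ 0.6302 -0.0007] @.052 [0.64   0.0047] depth [ 0.6252 -0.0033  0.067 ] zmax 0.069
top ((627.4013061523438, -3.95416259765625), (56.702392578125, 180.01658630371094), 2.212573766708374) [ 0.62643829 -0.00380969  0.02392478]
side ((625.3444213867188, -5.297859191894531), (59.351318359375, 184.10267639160156), 2.551372766494751) [ 0.61901559 -0.01793988  0.02487743]
pivot [ 0.32274359 -0.15307836  0.223     ]
```

The gripper body hides the jaws in this view. The measurements agree on vial_blue at (0.626, -0.003), stand yaw about 2.2°, and a jaw point about 102 mm ahead of the TCP. I'll stage in front of the stand at grasp height.

>>> step_arm(commands=[-0.16,0,0.03,-0.02,0,0,0,-0.16,0.001,0.065,-0.05,0,0,0,-0.16,0.002,0.1,-0.08,0,0,0,-0.16,0.003,0.13,-0.11,0,0,0,-0.16,0.003,0.144,-0.14,0,0,0,-0.16,0.003,0.144,-0.16,0,0,0,-0.16,0.003,0.144,-0.174,0,0,0,-0.16,0.003,0.144,-0.174,0,0,0])

```text
time: 6.85
ee_pos: [0.422, -0.0061, 0.0269]
eef_rot: [[-0.999, -0.039, -0.005], [-0.039, 0.999, 0.0], [0.005, 0.0, -1.0]]
force: [-0.0, -0.1, -1.1]
opening: 0.58
```

>>> step_arm(commands=[-0.16,0,0,0,0,0,0,-0.16,0,0,0,0,0,0,-0.16,0,0,0,0,0,0])

```text
time: 7.15
ee_pos: [0.4251, -0.0063, 0.0303]
eef_rot: [[-0.999, -0.039, 0.002], [-0.039, 0.999, -0.0], [-0.002, -0.0, -1.0]]
force: [-0.1, -0.3, -0.6]
opening: 0.585
```

```bash
cat > look.py <<'E'
import sys
from h import *
tag=sys.argv[1]
o=telemetry.get_obs();print({k:np.round(v,4).tolist() for k,v in o.items() if k in('ee_pos','eef_rot','opening','time','force')})
g=grab('side');t=grab('top');np.savez(f's{tag}.npz',**g);np.savez(f't{tag}.npz',**t)
b=[int(x) for x in sys.argv[2:]] or [210,160,130,97, 205,145,100,97]
c=cv2.resize(g['color'][b[1]:b[1]+b[3],b[0]:b[0]+b[2],::-1],(400,300),interpolation=cv2.INTER_CUBIC);d=cv2.resize(t['color'][b[5]:b[5]+b[7],b[4]:b[4]+b[6],::-1],(400,int(400*b[7]/b[6])),interpolation=cv2.INTER_CUBIC)[:300]
d=np.vstack([d,np.zeros((300-len(d),400,3),np.uint8)])
cv2.imwrite(f'pics/{tag}.png',np.hstack([c,d]))
E
python3 look.py 5 200 150 160 120 195 145 120 90
```

```text
{'time': 7.15, 'ee_pos': [0.4251, -0.0063, 0.0303], 'eef_rot': [[-0.9992, -0.0389, 0.0023], [-0.0389, 0.9992, -0.0002], [-0.0023, -0.0003, -1.0]], 'force': [-0.0537, -0.2602, -0.5983], 'opening': 0.5846}
```

View pics/5.png

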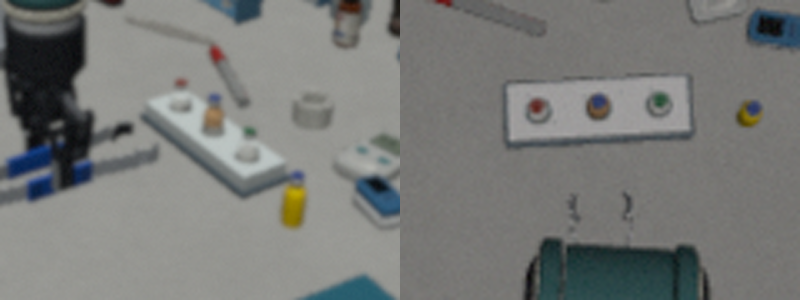

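The top panel shows the open jaws at (574,207) and (627,207) pointing at the blue vial at (598,105). I'll measure the jaws directly.

```bash
python3 - <<'E'
from h import *
for n in('t5','s5'):
    f=dict(np.load(n+'.npz'));P=pts(f)
    R=(P[...,0]>.49)&(P[...,0]<.575)&(P[...,1]>-.06)&(P[...,1]<.06)&(P[...,2]>.012)
    k,l,st,c=cv2.connectedComponentsWithStats(R.astype(np.uint8),connectivity=8)
    for i in range(1,k):
        if st[i,4]>2:
            Q=P[l==i];print(n,st[i].tolist(),Q.min(0).round(4),Q.max(0).round(4),'front',Q[Q[:,0]>Q[:,0].max()-.02].mean(0).round(4))
f=dict(np.load('t5.npz'))
# dark pixels of jaws
g=cv2.cvtColor(f['color'],cv2.COLOR_RGB2GRAY).astype(float)
bg=cv2.cvtColor(dict(np.load('top0.npz'))['color'],cv2.COLOR_RGB2GRAY).astype(float)
m=((bg-g)>18).astype(np.uint8);m[:200]=0;m[215:]=0;m[:,:240]=0;m[:,270:]=0
k,l,st,c=cv2.connectedComponentsWithStats(m,connectivity=8)
for i in range(1,k):
    if st[i,4]>2: print('diff',st[i].tolist(),c[i],ray(f,*c[i],.05)[:2].round(4))
E
```

```text
t5 [246, 203, 3, 10, 14] [0.509  0.0189 0.0292] [0.5375 0.0255 0.0523] front [0.5274 0.0233 0.0468]
t5 [262, 202, 3, 14, 23] [ 0.4983 -0.0331  0.0401] [ 0.5406 -0.0263  0.0517] front [ 0.5308 -0.0306  0.0453]
t5 [247, 214, 1, 4, 4] [0.493  0.0224 0.0427] [0.5019 0.0226 0.0533] front [0.4974 0.0225 0.0492]
s5 [245, 198, 8, 9, 49] [0.5125 0.0156 0.0349] [0.5364 0.0265 0.0507] front [0.5281 0.0212 0.0438]
s5 [237, 200, 7, 9, 43] [0.4905 0.0177 0.0319] [0.5111 0.0249 0.0518] front [0.5025 0.0216 0.0422]
s5 [247, 207, 17, 12, 107] [ 0.4905 -0.0384  0.0315] [ 0.5396 -0.0249  0.051 ] front [ 0.5283 -0.0342  0.0418]
diff [262, 203, 3, 8, 14] [262.85714286 206.07142857] [ 0.5269 -0.0292]
diff [245, 204, 4, 8, 14] [246.71428571 207.28571429] [0.5239 0.023 ]
```

>>> step_arm(commands=[-0.16,0.01,0,-0.001,0,0,0,-0.16,0.025,0,-0.002,0,0,0,-0.16,0.042,0,-0.002,0,0,0,-0.16,0.06,0,-0.002,0,0,0,-0.16,0.075,0,-0.002,0,0,0,-0.16,0.088,0,-0.002,0,0,0,-0.16,0.096,0,-0.002,0,0,0,-0.16,0.099,0,-0.002,0,0,0])

```text
time: 8.05
ee_pos: [0.5242, -0.0059, 0.0271]
eef_rot: [[-0.999, -0.04, 0.0], [-0.04, 0.999, -0.0], [-0.0, -0.0, -1.0]]
force: [0.1, -0.7, -0.5]
opening: 0.582
```

>>> step_arm(commands=[-0.16,0,0,0,0,0,0,-0.16,0,0,0,0,0,0,-0.16,0,0,0,0,0,0])

```text
time: 8.35
ee_pos: [0.5221, -0.0059, 0.027]
eef_rot: [[-0.999, -0.039, -0.001], [-0.039, 0.999, 0.0], [0.001, 0.0, -1.0]]
force: [0.2, -0.4, -0.3]
opening: 0.581
```

```bash
python3 look.py 6 230 160 120 90 205 145 100 75
```

```text
{'time': 8.35, 'ee_pos': [0.5221, -0.0059, 0.027], 'eef_rot': [[-0.9992, -0.0395, -0.0008], [-0.0395, 0.9992, 0.0], [0.0008, 0.0, -1.0]], 'force': [0.1624, -0.4313, -0.3029], 'opening': 0.5806}
```

View pics/6.png

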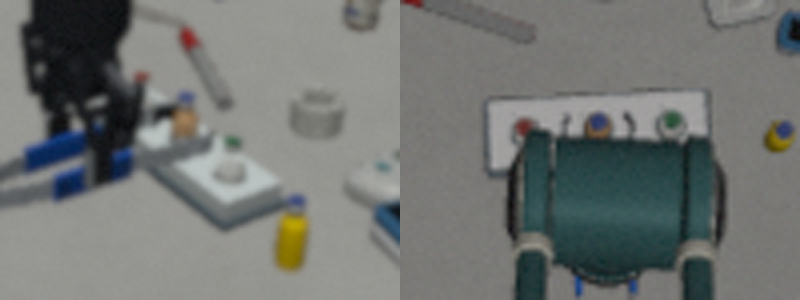

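The jaws straddle the blue vial (top panel: jaws at (565,125) and (630,125), cap at (598,125)), with no contact force. I'll nudge 2 mm forward, 1 mm up, and close.

>>> step_arm(commands=[-0.16,0.002,0,0.001,0,0,0,-0.16,0.002,0,0.001,0,0,0,0.0,0.002,0,0.001,0,0,0,0.1,0.002,0,0.001,0,0,0,0.2,0.002,0,0.001,0,0,0,0.5,0.002,0,0.001,0,0,0,0.5,0.002,0,0.001,0,0,0,0.5,0.002,0,0.001,0,0,0], newtons=30)

```text
time: 9.25
ee_pos: [0.5249, -0.0059, 0.0281]
eef_rot: [[-0.999, -0.039, -0.0], [-0.039, 0.999, -0.0], [0.0, -0.0, -1.0]]
force: [-0.1, 1.1, -0.4]
opening: 0.409
```

>>> step_arm(commands=[0.5,0,0,0,0,0,0,0.5,0,0,0,0,0,0,0.5,0,0,0,0,0,0])

```text
time: 9.55
ee_pos: [0.5249, -0.0059, 0.0282]
eef_rot: [[-0.999, -0.04, -0.0], [-0.04, 0.999, -0.0], [0.0, -0.0, -1.0]]
force: [-0.2, 1.0, -0.7]
opening: 0.407
```

The opening is 34.6 mm, so the jaws are on the vial. Lifting straight up.

>>> step_arm(commands=[0.5,0,0,0.005,0,0,0,0.5,0,0,0.012,0,0,0,0.5,0,0,0.022,0,0,0,0.5,0,0,0.035,0,0,0,0.5,0,0,0.05,0,0,0,0.5,0,0,0.065,0,0,0,0.5,0,0,0.08,0,0,0,0.5,0,0,0.09,0,0,0])

```text
time: 10.35
ee_pos: [0.5259, -0.006, 0.1205]
eef_rot: [[-0.999, -0.039, 0.003], [-0.039, 0.999, -0.0], [-0.003, -0.0, -1.0]]
force: [0.4, 0.9, -2.1]
opening: 0.406
```

>>> step_arm(commands=[0.5,0,0,0.01,0,0,0,0.5,0,0,0.015,0,0,0,0.5,0,0,0.015,0,0,0,0.5,0,0,0.015,0,0,0])

```text
time: 10.75
ee_pos: [0.5245, -0.0059, 0.1327]
eef_rot: [[-0.999, -0.039, -0.001], [-0.039, 0.999, 0.0], [0.001, 0.0, -1.0]]
force: [0.4, 0.2, -0.7]
opening: 0.407
```

```bash
python3 look.py 7 220 130 120 90 205 145 100 75
```

```text
{'time': 10.75, 'ee_pos': [0.5245, -0.0059, 0.1327], 'eef_rot': [[-0.9992, -0.0394, -0.0008], [-0.0394, 0.9992, 0.0001], [0.0008, 0.0001, -1.0]], 'force': [0.4427, 0.1687, -0.6821], 'opening': 0.4068}
```

View pics/7.png

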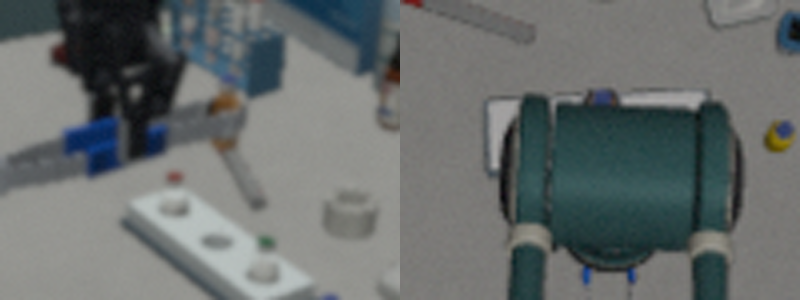

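The vial hangs upright in the jaws (left panel, about (227,120)). The middle well is empty and the red and green vials are still standing. Carrying it to the dish.

>>> step_arm(commands=[0.5,-0.002,0.006,0,0,0,0,0.5,-0.006,0.018,0,0,0,0,0.5,-0.012,0.036,0,0,0,0,0.5,-0.019,0.06,0,0,0,0,0.5,-0.027,0.086,0,0,0,0,0.5,-0.036,0.114,0,0,0,0,0.5,-0.044,0.142,0,0,0,0,0.5,-0.053,0.17,0,0,0,0])

```text
time: 11.65
ee_pos: [0.4708, 0.1659, 0.133]
eef_rot: [[-0.999, -0.04, -0.0], [-0.04, 0.999, 0.0], [0.0, 0.0, -1.0]]
force: [0.9, -0.2, -2.5]
opening: 0.404
```

>>> step_arm(commands=[0.5,-0.009,0.028,0,0,0,0,0.5,-0.018,0.056,0,0,0,0,0.5,-0.027,0.084,0,0,0,0,0.5,-0.036,0.112,0,0,0,0,0.5,-0.044,0.138,0,0,0,0,0.5,-0.051,0.16,0,0,0,0,0.5,-0.056,0.177,-0.005,0,0,0,0.5,-0.059,0.187,-0.01,0,0,0])

```text
time: 12.45
ee_pos: [0.4116, 0.353, 0.123]
eef_rot: [[-0.999, -0.041, -0.0], [-0.041, 0.999, 0.0], [0.0, 0.0, -1.0]]
force: [-0.2, -0.6, -1.9]
opening: 0.401
```

>>> step_arm(commands=[0.5,0,0.003,-0.005,0,0,0,0.5,0,0.003,-0.01,0,0,0,0.5,0,0.003,-0.01,0,0,0,0.5,0,0.003,-0.01,0,0,0,0.5,0,0.003,-0.01,0,0,0])

```text
time: 12.95
ee_pos: [0.4133, 0.3536, 0.1133]
eef_rot: [[-0.999, -0.038, 0.0], [-0.038, 0.999, 0.0], [-0.0, 0.0, -1.0]]
force: [-0.5, 0.6, -1.0]
opening: 0.404
```

```bash
python3 look.py 8 130 95 160 120 90 155 160 120; python3 - <<'E'
from h import *
f=dict(np.load('top0.npz'));f['T']=f['world_from_camera'];P=pts(f)
R=(P[...,0]>.42)&(P[...,0]<.6)&(P[...,1]>.23)&(P[...,1]<.49)
Q=P[R&(P[...,2]>.012)];Fl=P[R&(P[...,2]>.0)&(P[...,2]<.015)]
print('rim',Q[Q[:,2]>.034].min(0),Q[Q[:,2]>.034].max(0),'all mean',Q.mean(0))
col=P[R&(abs(P[...,1]-.358)<.006)];print(col[:,[0,2]].round(3).tolist()[::2])
for n in('t8','s8'):
    f=dict(np.load(n+'.npz'));P=pts(f);H,S,V=cv2.split(cv2.cvtColor(f['color'],cv2.COLOR_RGB2HSV))
    R=(P[...,0]>.45)&(P[...,0]<.58)&(P[...,1]>.29)&(P[...,1]<.42)&(P[...,2]>.07)&(S>70)
    for nm,hm in(('amber',(H>8)&(H<25)),('blue',(H>105)&(H<130))):
        Q=P[R&hm]
        if len(Q)>2: print(n,nm,len(Q),np.median(Q,0).round(4),Q.min(0).round(3),Q.max(0).round(3))
E
```

```text
{'time': 12.95, 'ee_pos': [0.4133, 0.3536, 0.1133], 'eef_rot': [[-0.9993, -0.0384, 0.0003], [-0.0384, 0.9993, 0.0001], [-0.0003, 0.0001, -1.0]], 'force': [-0.4619, 0.6064, -0.9804], 'opening': 0.4042}
rim [0.4433548  0.25743863 0.03401329] [0.56524637 0.4584264  0.04981762] all mean [0.5084355  0.37227257 0.03178373]
[[0.6, -0.006], [0.599, -0.002], [0.596, -0.002], [0.596, -0.004], [0.592, -0.001], [0.592, 0.0], [0.589, -0.0], [0.589, -0.005], [0.585, 0.0], [0.586, -0.006], [0.582, 0.0], [0.579, 0.002], [0.579, 0.001], [0.575, 0.002], [0.572, 0.001], [0.573, -0.008], [0.564, 0.043], [0.564, 0.039], [0.561, 0.035], [0.561, 0.039], [0.559, 0.027], [0.556, 0.02], [0.557, 0.018], [0.554, 0.008], [0.554, 0.01], [0.552, 0.003], [0.551, 0.007], [0.549, 0.0], [0.548, 0.004], [0.545, -0.0], [0.545, 0.002], [0.542, 0.002], [0.542, -0.002], [0.538, 0.003], [0.538, -0.0], [0.535, 0.006], [0.532, 0.004], [0.532, -0.004], [0.528, 0.001], [0.525, 0.006], [0.524, 0.009], [0.522, -0.001], [0.522, 0.0], [0.519, -0.003], [0.515, 0.003], [0.515, 0.002], [0.512, 0.002], [0.512, 0.004], [0.508, 0.003], [
[... 394 characters left out ...]
467, 0.034], [0.467, 0.043], [0.465, 0.004], [0.459, 0.001], [0.459, 0.002], [0.456, -0.001], [0.456, -0.004], [0.452, 0.001], [0.452, -0.001], [0.449, -0.003], [0.449, 0.005], [0.446, 0.003], [0.446, 0.0], [0.442, 0.006], [0.439, 0.001], [0.439, 0.002], [0.436, 0.003], [0.436, 0.002], [0.433, -0.004], [0.432, -0.003], [0.429, 0.002], [0.429, 0.001], [0.426, -0.002], [0.426, 0.001], [0.423, -0.002]]
t8 amber 24 [0.5112 0.3497 0.1328] [0.505 0.345 0.124] [0.523 0.365 0.149]
t8 blue 24 [0.5152 0.3533 0.1518] [0.451 0.299 0.126] [0.522 0.368 0.488]
s8 amber 36 [0.5109 0.3476 0.1313] [0.504 0.341 0.097] [0.521 0.357 0.14 ]
s8 blue 11 [0.5131 0.3551 0.1517] [0.45  0.347 0.125] [0.52  0.366 0.153]
```

View pics/8.png

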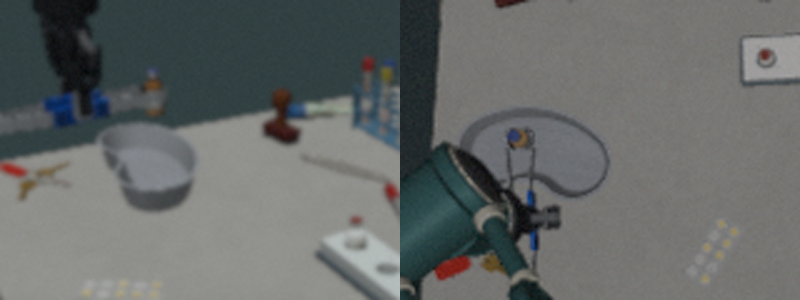

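The vial is upright at (0.514, 0.355), foot at about 0.093 m, above the middle of the dish. I'll settle briefly, then hand in.

>>> step_arm(commands=[0.5,0,0,0,0,0,0,0.5,0,0,0,0,0,0,0.5,0,0,0,0,0,0,0.5,0,0,0,0,0,0,0.5,0,0,0,0,0,0])

```text
time: 13.55
ee_pos: [0.4129, 0.3541, 0.1132]
eef_rot: [[-0.999, -0.04, 0.0], [-0.04, 0.999, 0.0], [-0.0, 0.0, -1.0]]
force: [0.7, 0.4, -0.4]
opening: 0.401
```

```bash
python3 -c "
from h import *
print(order.close_job())"
```

```text
the job is handed in; nothing more can be done
None
```

I picked up the tongs by their sleeves and closed the jaws on the blue-capped vial. I lifted it straight out of the middle well, carried it over the kidney dish and handed the job in at about 13.6 s with it still held there.

- **Vial over the dish:** the last camera check put it upright at about (0.514, 0.355), against a dish middle of about (0.515, 0.358). Its foot was about 93 mm up and the rim is at 40 mm.
- **Grip:** the opening was steady at about 34 mm, which matches tongs closed on a 22 mm vial.
- **Other vials:** after the lift, both were still standing in their wells. The last picture shows only the red one again; the green was out of its crop.
- **Checks that failed or disagreed:** no camera check failed. During the grasp of the tongs there was a brief upward force of about 5.5 N, probably the fingertips touching the mat. It was gone once the tongs were lifted.

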